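# Close the storage jar and hold it up to the phone for its picture

### The arm

A 6-joint arm with a two-finger parallel gripper is mounted at the origin on the work surface. World frame = base frame: x ahead of the robot, y to its left, z up, the work surface at z = 0. Lengths are in m, angles in rad, forces in N, time in s.
With the tool pointing down it reaches from about 0.325 to 0.875 m from the base axis. Payload 4.4 kg.
Tool frame: the origin (TCP) lies on the centre line of the jaws, within the pads' length; the fingertips stand 19 mm ahead of it and the grasp point (between the pads) is the TCP (ctrl.tips_ahead is the distance from the TCP to the fingertips, in m); z points along the fingers, y is the direction in which the jaws open and shut (so a half turn about z gives the same grasp; the last joint's range is limited). The gripper opens to 85 mm and grips with 20 to 120 N. Pads are 22 mm wide; open, the fingers measure 114 mm over their backs; the gripper's body (76 mm by 85 mm) begins 54 mm behind the grasp point. The pads swing forward as they close: fully open they stand 13 mm farther back than shut.
Start: joints at [-1.413, 0.207, 1.542, -0, 1.393, -0.15], TCP at [0.175, -0.548, 0.25] pointing down, gripper open.
Joint ranges: [-2.73, 2.73], [-0.86, 2.22], [0.23, 2.46], [-1.11, 4.25], [0.08, 2.63], [-2.82, 2.82]. Speed limits (rad/s): [2.79, 2.79, 3.14, 3.14, 3.14, 3.14].

### API

Orientations are given as a unit quaternion [x, y, z, w].
In Python, from cell import monitor, snapshot, order, ctrl gives the robot as it stands.
- The arm moves only by the tool jog_arm, never from a script. Its argument "series" is a list of rows, each an object with "dp": the shift along the tool's x, y, z in cm, a list of three; "yaw": the turn about the tool's z in rad; "hand": the gripper command: -1 is shut, 1 is fully open, values between are in proportion. A call has 1 to 10 rows; each row shifts and turns the commanded pose from where the row before left it, along the tool's axes as they then stand; what a row does not reach is not made up. A row lasts 1/8 s, in which the tool goes at most 62.5 mm and 10.7 degrees, less where a joint would pass 70% of its speed; a pose out of reach is approached as far as the arm can. A call is refused whole if a number of a shift passes 6.25 or a number of a turn 0.188, either way. A call with a gripper value outside its range is refused whole. The fingers move at their own pace and stop on an object; "newtons" is the grip in N (left out, the last holds). Time passes only in rows, so rows that do not move let the fingers close. It gives the time, the measured TCP pose, the force and the opening at its end, in the units of the state.
- monitor.get_obs(): the state, without advancing time (a new reading comes with each control period).
- snapshot(name): name is "side" or "top" or "wrist"; returns a dict with "frame" (480x640x3 uint8, red, green, blue), "z_map" (480x640 float32, m along the optical axis (not along the pixel's ray), 0 where there is no reading), "intrinsics" (3x3 intrinsics, pixels), "k1" (the pictures are not rectified: a ray, as slopes to the right and down, at radius r is drawn at 1 + k1 r^2 times it, then the intrinsics apply), "world_from_camera" (4x4, takes a point from camera to world coordinates). Camera axes: x right, y down, z forward; pixel columns grow to the right and rows downward; lengths in m; the calibration is good to about 2 mm. A picture is of the moment at which its call begins.
- order.job_done(): hands the job in, once; it reports no verdict.
The state is a dict: "t": time; "joint_positions": joint angles; "qvel": joint speeds; "effort": joint torques, N m; "tool_pos": TCP position; "tcp_rot": TCP orientation; "force": force on the tool from outside, world axes, zero at the start; "ft_torque": the same for the moment, N m; "width": finger opening in m.
Only numpy, scipy, OpenCV 4.12 (cv2) and the standard library are available. Lean on these libraries where they do the work, as an engineer would, in place of code of your own. Each camera call takes 0.05 s, during which the arm holds its last target. There are 200 camera calls.

### The job

Put the wooden lid on the white jar while the jar stands on the counter and let go of the lid, then grip the closed jar and hold it up for its picture: upright, its dark label squarely facing the phone's camera lens, level with the lens, straight in front of it and 20 cm from it. Finish while still holding the jar there in the air, lid on and still: do not put it down or let go. Do not bump the phone or its stand, and leave the flower pot, tumbler and bowl where they are.

Things in the scene. Friction and masses are not known exactly. Their poses are not given: they have to be found in the camera images.
- jar: White round ceramic jar, loose, open, upright, 0.2 to 0.4 kg: outside diameter 62 mm, height 90, wall 5 (mouth 52 mm). On one side a dark flat label plate, 40 wide, 34 high, 1.5 mm proud. Origin: centre of the underside; z up, +x out through the label. Grip it across its diameter from above, lid on or off, with the fingers left and right of the label (its +y and -y sides).
- label (a point): Middle of the front face of the jar's label: 32.5 mm from the jar's axis, 45 mm above its underside; axes as the jar's (+x out of the label).
- lid: Wooden lid, loose, 60 g, lying knob up. From below: plug 47 mm in diameter (41 at its foot), 10 high; disc 62 in diameter, 8 thick; dark knob 22 in diameter, 18 high. Origin: centre of the plug's underside; z up. Seated, its disc lies loosely on the jar's rim: lid origin 80 mm above the jar's origin, knob top 116 mm above the jar's underside. Any turn about z is good.
- lens (a point): Front of the black lens on the back of the upright blue phone (75 mm wide, 150 high), which looks towards the robot. Mid-width, 25 mm below the phone's top edge, 145 to 195 mm above the counter (varies). The lens looks along its own -x; z up. When the label faces it squarely, the jar's axes are parallel to the lens's axes.
- stand: Telescopic phone stand, fixed to the counter: dark steel disc 100 mm in diameter, 12 mm thick, with a post that carries the phone, whose top edge is 25 mm above the lens. Origin: centre of its underside; same axes as the lens, which is 20 mm to its -x side.
- pot: Bystander: small terracotta flower pot with a green succulent, 76 mm in diameter, 84 mm high with the leaves. Origin: centre of its underside.
- tumbler: Bystander: green drinking glass, 72 mm in diameter, 88 mm high. Origin: centre of its underside.
- bowl: Bystander: small blue bowl, 90 mm in diameter, 42 mm high. Origin: centre of its underside.
There are look-alikes about, which are no part of the job. Several things look just like the jar: the one meant starts farthest from the robot's base. Several things look just like the stand: the one meant starts farthest to the robot's right.

How it is judged:
On the way, in this order (a step that is already met when the one before it is completed fails the run):
1. the lid sits on the jar, let go, while the jar stands on the counter (z of lid in the frame of jar between 0.076 and 0.084 m and x of lid in the frame of jar between -0.006 and 0.006 m and y of lid in the frame of jar between -0.006 and 0.006 m and angle between the z axis of lid and the z axis of jar, either way round below 0.1 rad and z of jar in the frame of lid below 0 m and height (world z) of jar below 0.006 m and angle between jar's own z axis and vertical below 0.08 rad and contact force between the fingers and lid below 0.3 N), for 0.2 s.
2. the closed jar is lifted in the gripper (z of lid in the frame of jar between 0.076 and 0.084 m and x of lid in the frame of jar between -0.006 and 0.006 m and y of lid in the frame of jar between -0.006 and 0.006 m and angle between the z axis of lid and the z axis of jar, either way round below 0.1 rad and z of jar in the frame of lid below 0 m and contact force between the fingers and jar above 1 N and height (world z) of jar above 0.04 m), for 0.1 s.
At the end, for the whole second after the job is handed in: Jar held still in the air by the fingers alone, lid seated (6 mm sideways, 4 mm in height), upright within 0.12 rad, label facing the lens within 0.2 rad, its middle 200 mm in front of the lens within 25 mm and within 20 mm of the lens's axis sideways and in height (z of lid in the frame of jar between 0.076 and 0.084 m and x of lid in the frame of jar between -0.006 and 0.006 m and y of lid in the frame of jar between -0.006 and 0.006 m and angle between the z axis of lid and the z axis of jar, either way round below 0.1 rad and z of jar in the frame of lid below 0 m and contact force between the fingers and jar above 1 N and x of label in the frame of lens between -0.225 and -0.175 m and y of label in the frame of lens between -0.02 and 0.02 m and z of label in the frame of lens between -0.02 and 0.02 m and angle between the x axis of jar and the x axis of lens, either way round below 0.2 rad and x of lens in the frame of jar above 0.1 m and angle between jar's own z axis and vertical below 0.12 rad and height (world z) of jar above 0.06 m and linear speed of jar below 0.03 m/s and angular speed of jar below 0.2 rad/s and contact force between jar and pot below 0.3 N and contact force between jar and tumbler below 0.3 N and contact force between jar and bowl below 0.3 N); the arm keeps its last pose, push and grip.
It fails at once if the phone or its stand is bumped (contact force between stand and anything else above 2 N).
It fails at once if the pot, tumbler or bowl is moved by more than 25 mm (distance of any of pot, tumbler, bowl from where it was at the start of the episode above 0.025 m).
It also fails if it takes over 64 s, if anything falls off the work surface, if the arm or the gripper's body presses on something with over 40 N, if the wrist force passes 120 N, or if a joint passes its speed limit or range.

## Working session

There is one attempt and no reset: what is moved stays moved. The work goes in short steps, Python scripts to look and compute and a tool call to move; the robot and the scene stay as the last step left them, time stands still between calls to the robot, and variables do not carry over. Pictures are saved under pics/ and viewed, on a budget of 10 in all, crops included, one or two more only if the job needs it, and the job is handed in when it is done.

Besides the shell and the picture viewer there is one more tool, called after ">>>" as a command line: name --argument value ..., lists and objects as JSON in quotes. jog_arm: Moves the arm, as the interface text tells. Its arguments: {"type":"object","properties":{"series":{"type":"array","items":{"type":"object","properties":{"dp":{"type":"array","items":{"type":"number"}},"yaw":{"type":"number"},"hand":{"type":"number"}}}},"newtons":{"type":"number"}},"required":["series"]}

```bash
mkdir -p pics; cat > h.py <<'E'
import numpy as np,cv2,pickle
from cell import monitor,snapshot,order,ctrl
def cloud(s):
    K=s["intrinsics"];h,w=s["z_map"].shape
    u,v=np.meshgrid(np.arange(w),np.arange(h))
    dx=(u-K[0,2])/K[0,0];dy=(v-K[1,2])/K[1,1]
    x,y=dx.copy(),dy.copy()
    for _ in range(8):
        f=1+s["k1"]*(x*x+y*y);x,y=dx/f,dy/f
    z=s["z_map"];T=np.array(s["world_from_camera"])
    P=np.stack([x*z,y*z,z],-1)@T[:3,:3].T+T[:3,3]
    P[z==0]=np.nan
    return P
def save(n,im): cv2.imwrite("pics/"+n+".png",cv2.cvtColor(im,cv2.COLOR_RGB2BGR))
E
python3 - <<'E'
from h import *
S={n:snapshot(n) for n in("top","side")}
pickle.dump(S,open("s.pkl","wb"))
for n in S: save(n+"0",S[n]["frame"]);print(n,S[n]["k1"],S[n]["intrinsics"].tolist(),np.round(S[n]["world_from_camera"],3).tolist())
o=monitor.get_obs();print(o,ctrl.tips_ahead)
E
```

```text
top -0.014107414840537283 [[448.49319645680845, 0.0, 321.0712023877926], [0.0, 448.49319645680845, 231.47633559813679], [0.0, 0.0, 1.0]] [[-0.003, -0.993, 0.117, 0.47], [-1.0, 0.002, -0.01, 0.012], [0.01, -0.117, -0.993, 1.118], [0.0, 0.0, 0.0, 1.0]]
side 0.027482349259753083 [[463.3721587165034, 0.0, 312.4341585178686], [0.0, 463.3721587165034, 244.0878241271257], [0.0, 0.0, 1.0]] [[-0.952, -0.151, 0.268, 0.352], [-0.307, 0.494, -0.814, 0.724], [-0.009, -0.856, -0.516, 0.553], [0.0, 0.0, 0.0, 1.0]]
{'t': 0.1, 'joint_positions': array([-1.41251755e+00,  2.07366612e-01,  1.54282634e+00, -4.05482721e-05,
        1.39350632e+00, -1.50501689e-01]), 'qvel': array([ 2.46104203e-03, -2.32263333e-03, -3.64710157e-03,  1.39995996e-03,
       -1.29782493e-05, -8.88327260e-04]), 'effort': array([-5.02883468e-04, -3.84091115e+01, -2.92549521e+01, -2.06768823e-04,
        4.80455710e-03, -1.94781774e-05]), 'tool_pos': array([ 0.17461346, -0.54715988,  0.24921654]), 'tcp_rot': array([ 9.88104381e-01,  1.53781084e-01, -2.40482502e-05, -1.05322456e-03]), 'force': array([0.05151355, 0.12710148, 0.42613386]), 'ft_torque': array([-0.04063127, -0.05227062,  0.01594611]), 'width': 0.08518050781747027} 0.019
```

View pics/top0.png

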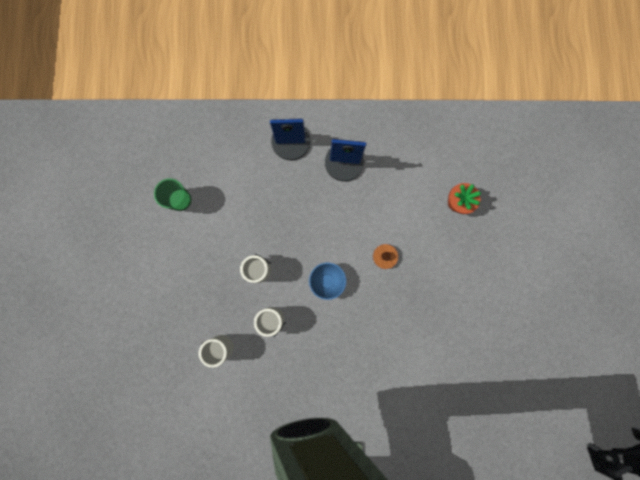

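View pics/side0.png

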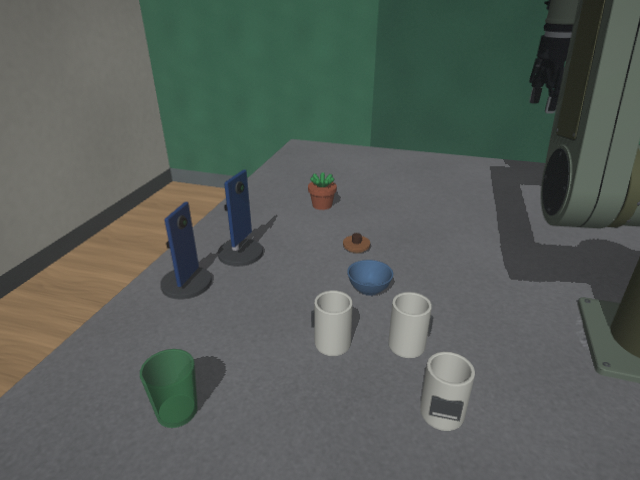

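Top view: three jar-like objects at (254,268), (268,322) and (212,353). The farthest from the base is (254,268), which is (333,322) in side, with its label at the left edge around (314,318). Two stands sit at (291,140) and (347,155). The robot's right is image right, so I want (347,155), which is (240,215) in side. The lid is at (386,257).

```bash
python3 - <<'E'
from h import *
S=pickle.load(open("s.pkl","rb"))
C={n:cloud(S[n]) for n in S}
def circ(p):
    A=np.c_[2*p,np.ones(len(p))];s=np.linalg.lstsq(A,(p**2).sum(1),rcond=None)[0]
    return s[:2],np.sqrt(s[2]+s[0]**2+s[1]**2)
t=C["top"];f=S["top"]["frame"].astype(int)
hs=cv2.cvtColor(S["top"]["frame"],cv2.COLOR_RGB2HSV)
print("table z",np.nanmedian(t[300:400,60:160,2]))
for name,(u,v) in dict(jarA=(254,268),jarB=(268,322),jarC=(212,353)).items():
    w=np.zeros(f.shape[:2],bool);w[v-30:v+30,u-30:u+30]=1
    m=w&(abs(t[...,2]-.09)<.008)&(f.min(2)>110)
    p=t[m];c,r=circ(p[:,:2]);h,_=cv2.findContours(m.astype(np.uint8),0,1)
    (cu,cv_),rr=cv2.minEnclosingCircle(max(h,key=len))
    print(name,c,r,"dist",np.hypot(*c),m.sum(),np.median(p[:,2]),cu,cv_,rr)
w=np.zeros(f.shape[:2],bool);w[240:275,368:405]=1
m=w&(hs[...,1]>120)&(hs[...,0]<20);p=t[m&(t[...,2]>.012)&(t[...,2]<.025)];print("lid",circ(p[:,:2]),p[:,:2].min(0),p[:,:2].max(0),np.median(p[:,2]))
p=t[w&(t[...,2]>.028)];print("knob",p.mean(0),len(p),p[:,2].max())
for nm,u0,v0,u1,v1 in(("pot",440,170,490,220),("tum",150,175,195,215),("bowl",305,258,352,303)):
    q=t[v0:v1,u0:u1].reshape(-1,3);q=q[q[:,2]>.025];print(nm,q.min(0),q.max(0))
for n,(u0,v0,u1,v1) in dict(top=(325,135,372,170),side=(224,165,252,262)).items():
    h=cv2.cvtColor(S[n]["frame"],cv2.COLOR_RGB2HSV)
    w=np.zeros(h.shape[:2],bool);w[v0:v1,u0:u1]=1
    b=w&(h[...,0]>100)&(h[...,0]<130)&(h[...,1]>120)&(C[n][...,2]>.03)
    p=C[n][b];print(n,"phone",len(p),p.min(0),p.max(0))
    top=p[p[:,2]>p[:,2].max()-.015]
    print(" topedge",top.mean(0),top.min(0),top.max(0))
    q=p-np.median(p,0);q=q[np.isfinite(q).all(1)];_,s,V=np.linalg.svd(q,full_matrices=False);print(V,s)
    d=w&(h[...,2]<50)&(C[n][...,2]>.1);p=C[n][d];print(" dark",len(p),p.mean(0) if len(p) else 0,np.argwhere(d).mean(0)[::-1] if len(p) else 0)
a=cv2.resize(S["side"]["frame"][160:360,150:370],None,fx=3,fy=3,interpolation=2);save("c1",a)
E
```

```text
table z 2.7751231425399148e-05
jarA [0.50565624 0.1548553 ] 0.028298298368729224 dist 0.5288368320504357 188 0.08937643559064912 254.162841796875 268.73370361328125 13.682226181030273
jarB [0.38525032 0.12209865] 0.028382295641026924 dist 0.4041359791398814 188 0.0895640740499778 267.78204345703125 322.21795654296875 13.906119346618652
jarC [0.31810284 0.24481506] 0.02843311306188863 dist 0.40140232972318873 216 0.08944911923897914 212.625 352.75 14.429346084594727
lid (array([ 0.53824069, -0.15758023]), np.float64(0.022545694636370104)) [ 0.5088463  -0.18611398] [ 0.56575915 -0.12678485] 0.01776213139587779
knob [ 0.53803873 -0.15691953  0.03524362] 66 0.0402297550777071
pot [ 0.63896024 -0.38266116  0.04255916] [ 0.71272905 -0.30621572  0.08690254]
tum [0.64753348 0.32075387 0.02512499] [0.71836169 0.39200425 0.0925978 ]
bowl [ 0.43481894 -0.05592561  0.02500681] [0.52043775 0.03022331 0.04890414]
top phone 617 [ 0.7594127  -0.09241547  0.04117875] [ 0.77905587 -0.02120669  0.19311784]
 topedge [ 0.77059576 -0.05623194  0.18749459] [ 0.7639464  -0.09182818  0.17823988] [ 0.77905587 -0.02130228  0.19311784]
[[ 0.01856195  0.02262942  0.99957159]
 [ 0.10332445  0.99434765 -0.02442988]
 [-0.99447449  0.10373365  0.01611885]] [1.15161304 0.52787373 0.03963771]
 dark 109 [ 0.76501299 -0.0632476   0.1493586 ] [350.19266055 150.52293578]
side phone 410 [ 0.76415318 -0.09037683  0.04490502] [ 0.7798486  -0.01728236  0.19165886]
 topedge [ 0.77037177 -0.05159174  0.18601488] [ 0.76461272 -0.09037683  0.17689046] [ 0.77819912 -0.01960449  0.19165886]
[[ 0.022552    0.14137322 -0.98969946]
 [ 0.09663605  0.98500743  0.142905  ]
 [ 0.99506426 -0.09886344  0.00855213]] [0.94998915 0.50549963 0.04839616]
 dark 70 [ 0.76654403 -0.05275995  0.16107619] [237.91428571 189.87142857]
```

View pics/c1.png

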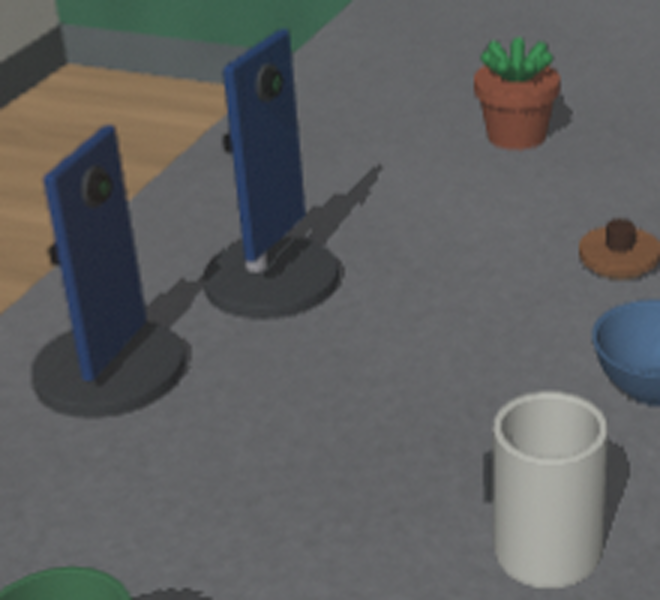

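The crop confirms the choices. The right-hand phone's lens is at crop (272,83), and the target jar's label shows edge-on at crop (489,476). Next I measure the label's direction and the lens.

```bash
python3 - <<'E'
from h import *
S=pickle.load(open("s.pkl","rb"))
C={n:cloud(S[n]) for n in S}
c=np.array([.5057,.1549])
for n in S:
    P=C[n];f=S[n]["frame"];d=P[...,:2]-c;r=np.hypot(d[...,0],d[...,1])
    m=(r<.043)&(r>.024)&(P[...,2]>.02)&(P[...,2]<.07)&(f.max(2)<95)
    q=P[m];a=np.arctan2(d[m][:,1],d[m][:,0])
    print(n,m.sum())
    if m.sum(): print(np.round(np.c_[np.argwhere(m)[:,::-1],q,r[m],a,f[m].max(1)][::max(1,m.sum()//25)],3).tolist())
    m=(r<.036)&(P[...,2]>.02)&(P[...,2]<.08)&(f.min(2)>100);print(" wallctr",np.nanmin(P[m],0),np.nanmax(P[m],0))
n="side";print("lens pts",C[n][186:190,239:242].reshape(-1,3).round(4).tolist())
# phone mid from stand disc
P=C["top"];d=np.hypot(P[...,0]-.75,P[...,1]+.055);m=(abs(P[...,2]-.012)<.005)&(d<.08)&(S["top"]["frame"].max(2)<80)
print("disc",P[m].min(0),P[m].max(0),m.sum())
E
```

```text
top 70
[[265.0, 259.0, 0.529, 0.133, 0.061, 0.032, -0.74, 84.0], [266.0, 260.0, 0.527, 0.131, 0.064, 0.032, -0.856, 75.0], [268.0, 260.0, 0.528, 0.129, 0.035, 0.034, -0.85, 76.0], [268.0, 261.0, 0.525, 0.127, 0.06, 0.034, -0.985, 63.0], [248.0, 262.0, 0.523, 0.175, 0.049, 0.027, 0.871, 93.0], [268.0, 262.0, 0.522, 0.126, 0.061, 0.033, -1.05, 59.0], [270.0, 262.0, 0.522, 0.122, 0.056, 0.037, -1.101, 62.0], [246.0, 263.0, 0.52, 0.178, 0.064, 0.027, 1.017, 92.0], [248.0, 263.0, 0.521, 0.176, 0.041, 0.026, 0.957, 92.0], [269.0, 263.0, 0.52, 0.124, 0.06, 0.034, -1.143, 63.0], [246.0, 264.0, 0.518, 0.178, 0.058, 0.026, 1.101, 94.0], [268.0, 264.0, 0.518, 0.127, 0.056, 0.031, -1.17, 87.0], [245.0, 265.0, 0.515, 0.18, 0.062, 0.027, 1.213, 90.0], [247.0, 265.0, 0.516, 0.179, 0.038, 0.026, 1.164, 90.0], [245.0, 266.0, 0.513, 0.18, 0.06, 0.026, 1.297, 92.0], [269.0, 266.0, 0.513, 0.126, 0.044, 0.03, -1.314, 89.0], [246.0, 267.0, 0.511, 0.18, 0.044, 0.026, 1.362, 90.0], [245.0, 268.0, 0.508, 0.181, 0.055, 0.026, 1.47, 93.0], [269.0, 268.0, 0.508, 0.125, 0.054, 0.03, -1.486, 89.0], [245.0, 269.0,
[... 2243 characters left out ...]
0.544, 0.156, 0.03, 0.038, 0.017, 80.0], [314.0, 326.0, 0.539, 0.154, 0.03, 0.033, -0.021, 89.0], [313.0, 327.0, 0.54, 0.156, 0.029, 0.034, 0.046, 82.0], [351.0, 329.0, 0.476, 0.15, 0.036, 0.03, -2.964, 77.0]]
 wallctr [0.47558294 0.12593827 0.02005601] [0.53439215 0.18733092 0.0799526 ]
lens pts [[0.7634, -0.0532, 0.1699], [0.7586, -0.0484, 0.1726], [0.7616, -0.0583, 0.168], [0.7609, -0.048, 0.1703], [0.7608, -0.052, 0.1686], [0.7603, -0.0554, 0.1672], [0.7638, -0.0531, 0.1655], [0.762, -0.054, 0.1654], [0.7603, -0.055, 0.1652], [0.7622, -0.0497, 0.165], [0.7596, -0.0491, 0.1656], [0.7605, -0.0549, 0.1629]]
disc [ 0.73024564 -0.10632402  0.00711197] [ 0.80633578 -0.01216663  0.01694396] 587
```

>>> jog_arm --series '[{"dp":[0,0,0],"yaw":-0.18,"hand":1},{"dp":[0,0,0],"yaw":-0.18,"hand":1},{"dp":[0,0,0],"yaw":-0.18,"hand":1},{"dp":[0,0,0],"yaw":-0.18,"hand":1},{"dp":[0,0,0],"yaw":-0.18,"hand":1},{"dp":[0,0,0],"yaw":-0.18,"hand":1},{"dp":[0,0,0],"yaw":-0.18,"hand":1},{"dp":[0,0,0],"yaw":-0.18,"hand":1},{"dp":[0,0,0],"yaw":-0.18,"hand":1},{"dp":[0,0,0],"yaw":-0.18,"hand":1}]'

```text
t: 1.35
tool_pos: [0.1747, -0.5474, 0.2496]
tcp_rot: [0.491, 0.871, 0.001, -0.0]
force: [0.1, -0.1, -0.3]
width: 0.0853
```

>>> jog_arm --series '[{"dp":[0,0,0],"yaw":-0.162,"hand":1},{"dp":[0,0,0],"yaw":-0.162,"hand":1},{"dp":[0,0,0],"yaw":-0.162,"hand":1},{"dp":[-1.1,5.2,0],"yaw":0,"hand":1},{"dp":[-1.1,5.2,0],"yaw":0,"hand":1},{"dp":[-1.1,5.2,0],"yaw":0,"hand":1},{"dp":[-1.1,5.2,0],"yaw":0,"hand":1},{"dp":[-1.1,5.2,0],"yaw":0,"hand":1},{"dp":[-1.1,5.2,0],"yaw":0,"hand":1},{"dp":[-1.1,5.2,0],"yaw":0,"hand":1}]'

```text
t: 2.6
tool_pos: [0.4305, -0.2753, 0.2499]
tcp_rot: [0.27, 0.963, 0.0, -0.0]
force: [-0.2, 0.1, 0.5]
width: 0.0854
```

>>> jog_arm --series '[{"dp":[-1.1,5.2,0],"yaw":0,"hand":1},{"dp":[-1.1,5.2,0],"yaw":0,"hand":1},{"dp":[-1.1,5.2,0],"yaw":0,"hand":1},{"dp":[0,0,5],"yaw":0,"hand":1},{"dp":[0,0,5],"yaw":0,"hand":1},{"dp":[0,0,0],"yaw":0,"hand":1},{"dp":[0,0,0],"yaw":0,"hand":1}]'

```text
t: 3.48
tool_pos: [0.5399, -0.1614, 0.1517]
tcp_rot: [0.27, 0.963, -0.0, 0.001]
force: [0.3, 0.3, 0.9]
width: 0.0853
```

```bash
cat >> h.py <<'E'
def togo(target,psi):
    "tool-axis shift (cm) and yaw to the target, tool pointing down"
    from scipy.spatial.transform import Rotation as R
    o=monitor.get_obs();Q=R.from_quat(o["tcp_rot"]);x=Q.as_matrix()[:,0];now=np.arctan2(x[1],x[0])
    print("pos",o["tool_pos"].round(4),"psi",now.round(3),"tilt",Q.as_matrix()[:2,2].round(4),"F",o["force"].round(2),"w",round(o["width"],4),"t",o["t"],"q",o["joint_positions"].round(2))
    print("dp cm",(Q.inv().apply(np.array(target)-o["tool_pos"])*100).round(2),"yaw",round((now-psi+np.pi)%(2*np.pi)-np.pi,3))
E
python3 - <<'E'
from h import *
s=snapshot("wrist");save("w1",s["frame"])
P=cloud(s);f=s["frame"];d=np.hypot(P[...,0]-.538,P[...,1]+.157)
hs=cv2.cvtColor(f,cv2.COLOR_RGB2HSV)
q=P[(d<.03)&(P[...,2]>.03)&(P[...,2]<.045)];print("knob",len(q),q.min(0) if len(q) else 0,q.max(0) if len(q) else 0)
q=P[(d<.05)&(P[...,2]>.012)&(P[...,2]<.024)];print("disc",len(q),q.min(0) if len(q) else 0,q.max(0) if len(q) else 0)
togo([.538,-.157,.04],2.60)
E
```

```text
knob 1020 [ 0.52599098 -0.16891194  0.0301286 ] [ 0.5473439  -0.14761598  0.03934422]
disc 5982 [ 0.5059603  -0.18930849  0.01211834] [ 0.56821827 -0.12771211  0.02392913]
pos [ 0.5407 -0.1618  0.1528] psi 2.594 tilt [ 0.0039 -0.0019] F [-0.3  -0.45  0.27] w 0.0852 t 3.525 q [-0.44  0.28  1.66  0.    1.19 -1.47]
dp cm [ 0.52  0.27 11.28] yaw -0.006
```

View pics/w1.png

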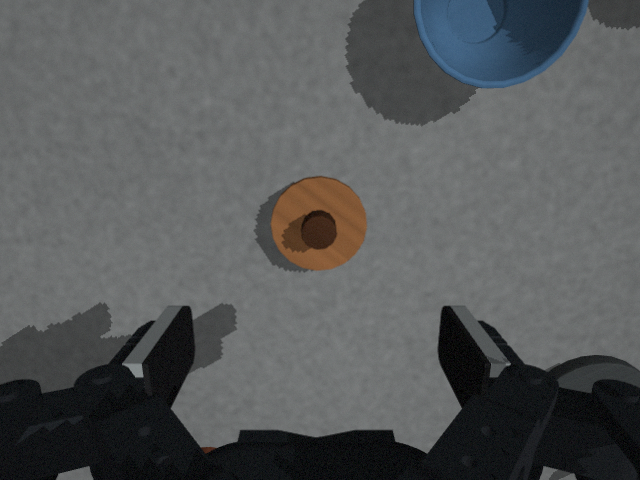

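Wrist view: the lid is at (319,223) and its knob at (319,230), clear between the jaws. I descend and grip the knob.

>>> jog_arm --newtons 30 --series '[{"dp":[0.5,0.15,4],"yaw":0,"hand":1},{"dp":[0,0,4],"yaw":0,"hand":1},{"dp":[0,0,3.2],"yaw":0,"hand":1},{"dp":[0,0,0],"yaw":0,"hand":0},{"dp":[0,0,0],"yaw":0,"hand":-1},{"dp":[0,0,0],"yaw":0,"hand":-1},{"dp":[0,0,0],"yaw":0,"hand":-1},{"dp":[0,0,0],"yaw":0,"hand":-1},{"dp":[0,0,0],"yaw":0,"hand":-1}]'

```text
t: 4.65
tool_pos: [0.5372, -0.1578, 0.0406]
tcp_rot: [0.27, 0.963, -0.0, 0.002]
force: [-0.5, 0.6, 5.7]
width: 0.0206
```

```bash
python3 - <<'E'
from h import *
togo([.5057,.1549,.20],2.60)
E
```

```text
pos [ 0.5372 -0.1578  0.0406] psi 2.595 tilt [ 0.0034 -0.0018] F [-0.46  0.57  5.69] w 0.0206 t 4.65 q [-0.44  0.43  1.73 -0.    0.97 -1.46]
dp cm [ 18.88  25.08 -16.01] yaw -0.005
```

>>> jog_arm --series '[{"dp":[0,0,-4],"yaw":0,"hand":-1},{"dp":[0,0,-5],"yaw":0,"hand":-1},{"dp":[0,0,-5],"yaw":0,"hand":-1},{"dp":[3,4,0],"yaw":0,"hand":-1},{"dp":[3,4,0],"yaw":0,"hand":-1},{"dp":[3,4,0],"yaw":0,"hand":-1},{"dp":[3,4,0],"yaw":0,"hand":-1},{"dp":[3,4,0],"yaw":0,"hand":-1},{"dp":[3,4,0],"yaw":0,"hand":-1},{"dp":[0.9,1.1,0],"yaw":0,"hand":-1}]'

```text
t: 5.9
tool_pos: [0.5039, 0.1583, 0.1787]
tcp_rot: [0.268, 0.963, 0.0, 0.0]
force: [-0.4, -0.9, -1.2]
width: 0.0206
```

>>> jog_arm --series '[{"dp":[0,0,0],"yaw":0,"hand":-1},{"dp":[0,0,0],"yaw":0,"hand":-1}]'

```text
t: 6.15
tool_pos: [0.5049, 0.1546, 0.1783]
tcp_rot: [0.271, 0.963, -0.0, 0.0]
force: [0.2, -0.3, -0.5]
width: 0.0206
```

```bash
python3 - <<'E'
from h import *
togo([.5057,.1549,.1205],2.60)
s=snapshot("side");save("s2",cv2.resize(s["frame"][180:380,220:460],None,fx=3,fy=3,interpolation=2))
P=cloud(s);hs=cv2.cvtColor(s["frame"],cv2.COLOR_RGB2HSV)
m=(hs[...,0]<20)&(hs[...,1]>120)&(np.hypot(P[...,0]-.506,P[...,1]-.155)<.08);q=P[m];print("lid",len(q),q.min(0),q.max(0))
w=snapshot("wrist");save("w2",w["frame"]);P=cloud(w)
m=(abs(P[...,2]-.09)<.006)&(np.hypot(P[...,0]-.506,P[...,1]-.155)<.045);q=P[m]
if len(q):print("rim",len(q),q.min(0),q.max(0))
hs=cv2.cvtColor(w["frame"],cv2.COLOR_RGB2HSV);m=(hs[...,0]<20)&(hs[...,1]>120)&(P[...,2]>.11);q=P[m];print("lid w",len(q),q.min(0),q.max(0))
E
```

```text
pos [0.5049 0.1546 0.1783] psi 2.594 tilt [ 0.0001 -0.0007] F [ 0.2  -0.3  -0.52] w 0.0206 t 6.15 q [ 0.13  0.18  1.73 -0.    1.23 -0.89]
dp cm [-0.05  0.07  5.78] yaw -0.006
lid 204 [0.47753432 0.13195411 0.15166611] [0.53572646 0.18456769 0.15683834]
rim 1597 [0.47338825 0.12988548 0.08404652] [0.51932794 0.1853761  0.09301283]
lid w 12852 [0.4735286  0.11455296 0.14950692] [0.53520788 0.18485532 0.25323956]
```

View pics/s2.png

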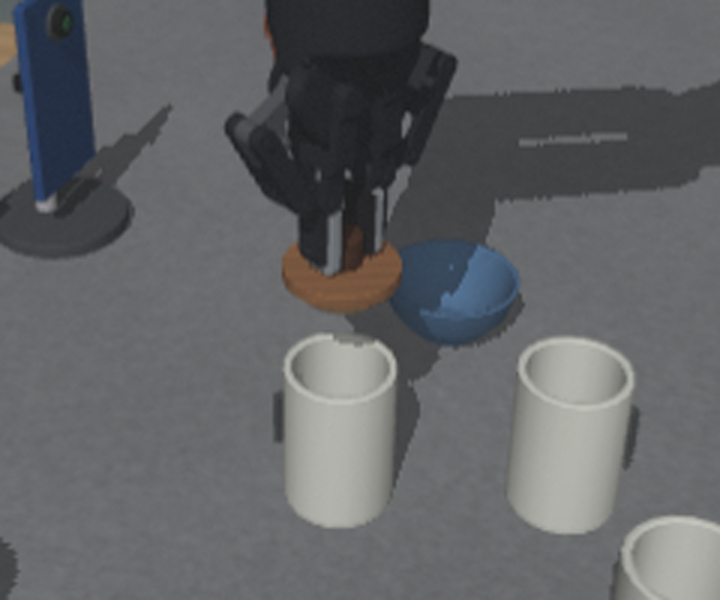

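The side crop shows the lid (342,270) held level over the jar's mouth (340,368). The wrist depths agree to about 1 mm, so I lower it.

>>> jog_arm --series '[{"dp":[0,0,2.5],"yaw":0,"hand":-1},{"dp":[0,0,1],"yaw":0,"hand":-1},{"dp":[0,0,0.8],"yaw":0,"hand":-1},{"dp":[0,0,0.8],"yaw":0,"hand":-1},{"dp":[0,0,0.5],"yaw":0,"hand":-1},{"dp":[0,0,0],"yaw":0,"hand":-1},{"dp":[0,0,0],"yaw":0,"hand":-1}]'

```text
t: 7.12
tool_pos: [0.505, 0.1559, 0.1227]
tcp_rot: [0.27, 0.963, 0.0, 0.0]
force: [0.4, -0.1, -0.3]
width: 0.0204
```

>>> jog_arm --series '[{"dp":[0,0,0.2],"yaw":0,"hand":-1},{"dp":[0,0,0],"yaw":0,"hand":-1},{"dp":[0,0,0],"yaw":0,"hand":-0.2},{"dp":[0,0,0],"yaw":0,"hand":0.4},{"dp":[0,0,0],"yaw":0,"hand":1},{"dp":[0,0,0],"yaw":0,"hand":1},{"dp":[0,0,0],"yaw":0,"hand":1},{"dp":[0,0,0],"yaw":0,"hand":1},{"dp":[0,0,0],"yaw":0,"hand":1}]'

```text
t: 8.25
tool_pos: [0.5047, 0.1557, 0.1203]
tcp_rot: [0.27, 0.963, -0.0, -0.0]
force: [0.1, -1.0, -0.5]
width: 0.0853
```

```bash
python3 - <<'E'
from h import *
togo([.5055,.1547,.070],2.60)
s=snapshot("side");w=snapshot("wrist")
save("s3",np.hstack([cv2.resize(s["frame"][220:370,260:410],(400,400),interpolation=2),cv2.resize(w["frame"],(400,300))[np.r_[0:300,[0]*100]]]))
for n,c in(("s",s),("w",w)):
    P=cloud(c);hs=cv2.cvtColor(c["frame"],cv2.COLOR_RGB2HSV)
    d=np.hypot(P[...,0]-.506,P[...,1]-.155)
    m=(hs[...,0]<20)&(hs[...,1]>120)&(d<.05)&(P[...,2]>.05);q=P[m];print(n,"lid",len(q),q.min(0),q.max(0),np.median(q[:,2]))
    q=q[q[:,2]<.102];A=np.c_[q[:,:2]-q[:,:2].mean(0),np.ones(len(q))];print(" plane",np.linalg.lstsq(A[q[:,2]>.094],q[q[:,2]>.094][:,2],rcond=None)[0])
    f=c["frame"];m=(f.min(2)>100)&(hs[...,1]<40)&(d<.036)&(P[...,2]>.01)&(P[...,2]<.085);q=P[m];print(n,"jar",len(q),q.min(0),q.max(0))
E
```

```text
pos [0.5047 0.1557 0.1203] psi 2.595 tilt [-0. -0.] F [ 0.06 -1.01 -0.51] w 0.0853 t 8.25 q [ 0.14  0.26  1.77  0.    1.11 -0.89]
dp cm [-0.13 -0.04  5.03] yaw -0.005
s lid 143 [0.47773746 0.12589964 0.09487444] [0.51972523 0.18550089 0.09915969] 0.0973041912708868
 plane [0.00057506 0.00474015 0.09715362]
s jar 1267 [0.47554666 0.15460299 0.01006716] [0.538568   0.18712198 0.08492157]
w lid 18272 [0.47178089 0.11478835 0.09135714] [0.53507647 0.19776407 0.19504045] 0.09935159639761987
 plane [ 0.00491975 -0.00376025  0.09911652]
w jar 2338 [0.47377595 0.15777211 0.01001648] [0.51090769 0.18554706 0.08498722]
```

View pics/s3.png

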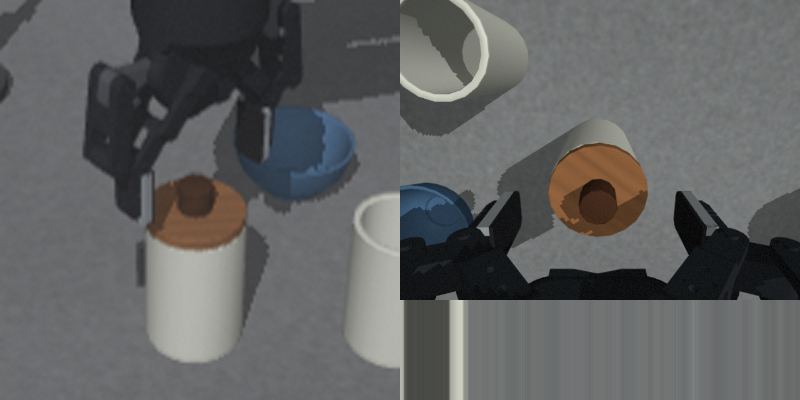

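The lid is seated: its disc top is flat at z≈0.0975 and it is let go, at (196,213) in the left half. I go straight down over the jar, grip it and make a small lift.

>>> jog_arm --newtons 45 --series '[{"dp":[-0.1,0,2],"yaw":0,"hand":1},{"dp":[0,0,1.5],"yaw":0,"hand":1},{"dp":[0,0,1.5],"yaw":0,"hand":1},{"dp":[0,0,0],"yaw":0,"hand":1},{"dp":[0,0,0],"yaw":0,"hand":0.5},{"dp":[0,0,0],"yaw":0,"hand":0.2},{"dp":[0,0,0],"yaw":0,"hand":-1},{"dp":[0,0,0],"yaw":0,"hand":-1},{"dp":[0,0,0],"yaw":0,"hand":-1},{"dp":[0,0,0],"yaw":0,"hand":-1}]'

```text
t: 9.6
tool_pos: [0.5062, 0.1551, 0.0712]
tcp_rot: [0.27, 0.963, 0.0, 0.001]
force: [-1.8, -2.6, 5.7]
width: 0.0618
```

```bash
python3 - <<'E'
from h import *
togo([.528,-.032,.189],3.04)
E
```

```text
pos [0.5062 0.1551 0.0712] psi 2.595 tilt [ 0.0016 -0.0001] F [-1.81 -2.56  5.72] w 0.0618 t 9.6 q [ 0.13  0.33  1.8  -0.    1.01 -0.89]
dp cm [-11.6  -14.84 -11.78] yaw -0.445
```

>>> jog_arm --series '[{"dp":[0,0,-1],"yaw":0,"hand":-1},{"dp":[0,0,-1.8],"yaw":0,"hand":-1},{"dp":[0,0,-1.8],"yaw":0,"hand":-1},{"dp":[0,0,-1.8],"yaw":0,"hand":-1},{"dp":[0,0,-1.8],"yaw":0,"hand":-1},{"dp":[0,0,-1.8],"yaw":0,"hand":-1},{"dp":[0,0,-1.2],"yaw":0,"hand":-1},{"dp":[0,0,-0.6],"yaw":0,"hand":-1},{"dp":[0,0,0],"yaw":0,"hand":-1}]'

```text
t: 10.72
tool_pos: [0.5056, 0.1552, 0.1885]
tcp_rot: [0.27, 0.963, 0.0, 0.0]
force: [-0.2, 0.7, -3.2]
width: 0.062
```

>>> jog_arm --series '[{"dp":[-0.6,-0.8,0],"yaw":0,"hand":-1},{"dp":[-1.2,-1.6,0],"yaw":0,"hand":-1},{"dp":[-1.4,-1.8,0],"yaw":0,"hand":-1},{"dp":[-1.4,-1.8,0],"yaw":0,"hand":-1},{"dp":[-1.4,-1.8,0],"yaw":0,"hand":-1},{"dp":[-1.4,-1.8,0],"yaw":0,"hand":-1},{"dp":[-1.4,-1.8,0],"yaw":0,"hand":-1},{"dp":[-1.4,-1.7,0],"yaw":0,"hand":-1},{"dp":[-1.0,-1.2,0],"yaw":0,"hand":-1},{"dp":[-0.4,-0.5,0],"yaw":0,"hand":-1}]'

```text
t: 11.98
tool_pos: [0.5274, -0.0325, 0.1878]
tcp_rot: [0.271, 0.963, 0.0, -0.0]
force: [0.5, 0.3, -1.8]
width: 0.062
```

>>> jog_arm --series '[{"dp":[0,0,0],"yaw":-0.05,"hand":-1},{"dp":[0,0,0],"yaw":-0.08,"hand":-1},{"dp":[0,0,0],"yaw":-0.09,"hand":-1},{"dp":[0,0,0],"yaw":-0.09,"hand":-1},{"dp":[0,0,0],"yaw":-0.085,"hand":-1},{"dp":[0,0,0],"yaw":-0.05,"hand":-1},{"dp":[0,0,0],"yaw":0,"hand":-1},{"dp":[0,0,0],"yaw":0,"hand":-1}]'

```text
t: 12.98
tool_pos: [0.5275, -0.0313, 0.1882]
tcp_rot: [0.051, 0.999, 0.0, -0.0]
force: [1.1, 0.6, -3.2]
width: 0.062
```

```bash
python3 - <<'E'
from h import *
togo([.528,-.032,.189],3.04)
S={n:snapshot(n) for n in("top","side")};C={n:cloud(S[n]) for n in S}
s=S["side"];save("s4",cv2.resize(s["frame"][100:350,170:490],(800,600),interpolation=2)[:, :])
for n in S:
    P=C[n];f=S[n]["frame"];hs=cv2.cvtColor(f,cv2.COLOR_RGB2HSV)
    d=np.hypot(P[...,0]-.528,P[...,1]+.032)
    m=(f.min(2)>70)&(hs[...,1]<50)&(d<.05)&(P[...,2]>.09)&(P[...,2]<.215);q=P[m]
    if len(q):print(n,"jar",len(q),q.min(0),q.max(0),np.percentile(q,[2,98],axis=0).round(3).tolist())
    m=(hs[...,0]<20)&(hs[...,1]>110)&(d<.06)&(P[...,2]>.15)&(P[...,2]<.26);q=P[m]
    if len(q):print(n,"lid",len(q),q.min(0),q.max(0))
    m=(f.max(2)<75)&(d<.045)&(P[...,2]>.13)&(P[...,2]<.19)&(P[...,0]>.54);q=P[m]
    if len(q):print(n,"label",len(q),q.min(0),q.max(0),np.argwhere(m).mean(0))
E
```

```text
pos [ 0.5275 -0.0313  0.1882] psi 3.039 tilt [-0.0003  0.0002] F [ 1.09  0.64 -3.17] w 0.062 t 12.975 q [-0.22  0.17  1.72  0.    1.25 -1.69]
dp cm [-0.05 -0.07 -0.08] yaw -0.001
side jar 1299 [ 0.49697381 -0.07113258  0.11502421] [0.56007638 0.00934218 0.2145711 ] [[0.498, -0.031, 0.119], [0.556, 0.006, 0.206]]
side lid 138 [ 0.49817449 -0.05575909  0.2086536 ] [0.5208121  0.0007525  0.21555591]
side label 50 [ 0.55676873 -0.02227003  0.14644443] [ 0.56122136 -0.01198815  0.17915874] [210.12 331.06]
```

View pics/s4.png

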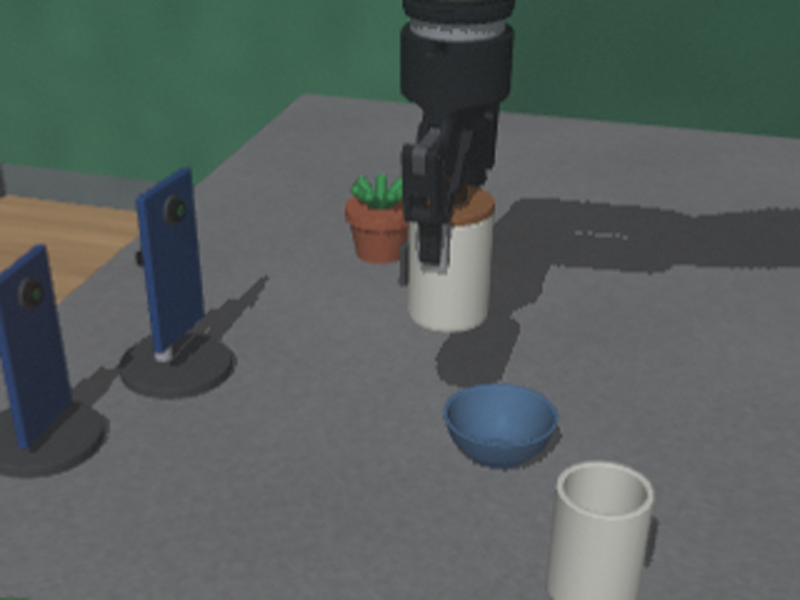

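Side crop: the closed jar hangs upright at (448,262), with the lid flush at (473,203). Its label, at (404,262), faces the phone. The measured label edge, height and lid height all match the target, so I hand in.

```bash
python3 - <<'E'
from h import *
o=monitor.get_obs();print(np.abs(o["qvel"]).max(),o["width"]);order.job_done()
E
```

```text
0.002165759888838321 0.06183434181476218
the job is handed in; nothing more can be done
```

I put the lid on the farthest jar and let go. I then gripped the closed jar and held it up in front of the right-hand phone's lens, and handed in at about 13 s of the 64 s allowed. The hand-in reports no verdict.

- **Label position:** the arm's pose puts its middle at about x -0.200, y +0.001 and z -0.002 m in the lens's frame.
- **Lid:** it looked seated before the lift and again in the air, where its disc top is about 97.5 mm above the jar's underside (98 nominal). I did not re-measure its sideways fit in the air.
- **Hold:** the tool is vertical, joint speeds are below 0.003 rad/s, and the fingers are 62 mm apart on the jar.
- **Bystanders:** pot and bowl look undisturbed in the last side picture. I did not measure them or the tumbler again; the arm was never near the tumbler.
- **Small disagreement:** the label's edge as seen from the side suggests its turn is off by up to about 0.07 rad, within the 0.2 allowed. The top view gave no usable jar or lid points in the final pose, so this last check rests on the side view and the arm's pose.

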